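# Open the food-waste caddy and clear the squeezed lemons

### The job

The lemons have been squeezed and their two halves should go in the food-waste caddy. Twist the caddy's latch knob clockwise right round to its stop so that the lid springs open and let the knob go, so that it springs back; then put both lemon halves from the chopping board in the caddy. Leave the lid standing open for the next peelings, and leave the whole lemon and the garlic where they are.

Things in the scene. Friction and masses are not known exactly. Their poses are not given: they have to be found in the camera images.
- caddy: grey food-waste caddy fixed on the worktop, 280 mm deep (its x), 190 wide (y), 130 high without lid and knob. Origin: centre of the underside; x points from the knob end (nearest the robot) to the lid's hinge, z up. The front 90 mm is a closed filter housing, flat top at 130 mm, with the latch knob; behind it is the bin, its lid held shut by the latch.
- caddy_mouth (a point): centre of the bin's mouth, at rim height, 130 mm; axes as the caddy's. The mouth is 178 x 178 mm, walls 6 mm, the inside 120 mm deep.
- caddy_in (a point): centre of the bin's inner floor, 120 mm below the rim; axes as the caddy's.
- knob_grip (a point): point to grip the knob, on its upright axis, 42 mm above the housing's top. Turns with the knob: x along the steel latch finger (to the hinge when shut). Black bar grip 38 mm long, 12 thick, from 20 to 50 mm above the housing's top, over a skirt of radius 18 mm that ends at 20 mm; the bar's length lies 0.575 rad anticlockwise (from above) of this x. The finger reaches out 36 mm, below the skirt.
- latch_knob (a joint): turn of the latch knob, rad, growing clockwise seen from above: 0 shut (where its spring holds it), 1.15 at its stop. The spring resists with 0.05 N m at 0 and 0.12 N m at the stop and takes the knob home when let go. The lid comes free at about 1.0 rad.
- caddy_lid (a joint): opening of the lid, rad: 0 shut, 1.75 open against its stop. The hinge is on the far edge; once unlatched, its spring lifts the lid to the stop within about 2 s and holds it there. If a hand is in the way the lid leans on it lightly and rises when the hand leaves.
- lid_edge (a point): middle of the lid's front edge. The lid is 188 x 190 mm, 8 mm thick; when open its top stands 320 mm above the worktop, the tip of its tongue 350 mm. Shut, its front edge 54 mm from the knob's axis. A steel tongue, 16 mm wide, runs from there under the latch finger, to 20 mm from the knob's axis.
- lemon_half_1: squeezed lemon half, dome up on the board, cut face down: round, 54 mm wide at the cut and up to 10 mm, 51 mm wide at 18 mm height, 41 mm high with the small nipple on top; rigid, about 40 g, yellow rind. Origin: centre of the cut face; z up through the nipple.
- lemon_half_2: the other squeezed lemon half, dome up on the board, cut face down: round, 54 mm wide at the cut and up to 10 mm, 51 mm wide at 18 mm height, 41 mm high with the small nipple on top; rigid, about 40 g, yellow rind. Origin: centre of the cut face; z up through the nipple.
- chopping_board: wooden board fixed on the worktop, 300 mm (its x) x 411 mm (its y), 22 mm thick, its length pointing away from the robot; the lemon halves stand on its nearer and middle part. Origin: centre of the underside.
- lemon_1: whole lemon, 83 x 58 x 58 mm, lying on the far part of the board; stays. Origin at its underside.
- garlic_1: garlic bulb, 60 mm wide, 58 mm high, on the far part of the board; stays. Origin at its underside.

How it is judged:
On the way, in this order (a step that is already met when the one before it is completed fails the run):
1. the latch knob is turned to its stop (1.08 rad or more) (value of joint latch_knob above 1.08 rad), for 0.1 s.
2. the knob has been let go and is home again, and the lid stands open (value of joint latch_knob below 0.1 rad and value of joint caddy_lid above 1.5 rad), for 0.2 s.
At the end, for the whole second after the job is handed in: Both lemon halves lie at rest inside the caddy's bin (within its walls, cut-face centre at least 20 mm below the rim), the latch knob is home (under 0.1 rad) and the lid stands open (over 1.5 rad) (all of step 2 and x of lemon_half_1 in the frame of caddy_in between -0.089 and 0.089 m and y of lemon_half_1 in the frame of caddy_in between -0.089 and 0.089 m and z of lemon_half_1 in the frame of caddy_in between -0.01 and 0.1 m and linear speed of each of lemon_half_1, lemon_half_2 below 0.05 m/s and x of lemon_half_2 in the frame of caddy_in between -0.089 and 0.089 m and y of lemon_half_2 in the frame of caddy_in between -0.089 and 0.089 m and z of lemon_half_2 in the frame of caddy_in between -0.01 and 0.1 m); the robot touches nothing.
It fails at once if the whole lemon is moved more than 40 mm (distance of lemon_1 from where it was at the start of the episode above 0.04 m).
It fails at once if the garlic is moved more than 40 mm (distance of garlic_1 from where it was at the start of the episode above 0.04 m).
It also fails if it takes over 72 s, if anything falls off the work surface, if the arm or the gripper's body presses on something with over 40 N, if the wrist force passes 120 N, or if a joint passes its speed limit or range.

### The arm

A 6-joint arm with a two-finger parallel gripper is mounted at the origin on a cart in front of the work surface, level with it; the furniture and walls round the work are solid. World frame = base frame: x ahead of the robot, y to its left, z up, the work surface at z = 0. Lengths are in m, angles in rad, forces in N, time in s.
With the tool pointing down it reaches from about 0.35 to 0.775 m from the base axis. Payload 5.5 kg.
Tool frame: the origin (TCP) lies between the finger pads; the fingertips stand 19 mm ahead of it and the grasp point (between the pads) is the TCP; z points along the fingers, y is the line along which they close (so a half turn about z gives the same grasp; the last joint's range is limited). The gripper opens to 85 mm and grips with 20 to 120 N. Pads are 22 mm wide; open, the fingers measure 114 mm over their backs; the gripper's body (76 mm by 85 mm) begins 54 mm behind the grasp point. The pads swing forward as they close: fully open they stand 13 mm farther back than shut.
Start: joints at [-1.432, 0.313, 0.046, 1.304, 0, 1.431], TCP at [0.158, -0.553, 0.25] pointing down, gripper open.
Joint ranges: [-2.76, 2.76], [-0.86, 1.69], [-1.03, 1.26], [-2.2, 2.34], [-1.47, 1.5], [-3.14, 3.14]. Speed limits (rad/s): [2.57, 2.57, 3.14, 3.14, 3.14, 3.14].

### API

Orientations are given as a unit quaternion [w, x, y, z].
In Python, from workcell import env gives the robot as it stands.
- The arm moves only by the tool carry_out, never from a script. Its argument "increments" is a list that holds one entry, the list of rows, each a list of 6 numbers: the shift along the tool's x, y, z each as a share of 50 cm, from -1 to 1, then the turn, a rotation vector about the tool's x, y, z each as a share of 2 pi rad, from -1 to 1. In form: [[[x, y, z, ax, ay, az], ...]]. A call has 1 to 5 rows; each row is the pose to reach, as a shift and turn from the pose commanded when the call began, along the tool's axes at that moment, turning the shorter way round; what a row does not reach only later rows make up. A row lasts 1/8 s, in which the tool goes at most 62.5 mm and 10.7 degrees, less where a joint would pass 70% of its speed; a pose out of reach is approached as far as the arm can. A call with a number of a shift or a turn outside -1 to 1 is refused whole. A call with a gripper value outside its range is refused whole. "jaw" is the closure, from 0 (fully open) to 1 (shut), set as the call begins (left out, the last holds). The fingers move at their own pace and stop on an object; "squeeze" is the grip in N (left out, the last holds). Time passes only in rows, so rows that repeat a pose let the fingers close. It gives the time, the measured TCP pose, the force, the opening and the grip force at its end, in the units of the state.
- env.get_state(): the state, without advancing time (a new reading comes with each control period).
- env.read_camera(name): name is "side" or "top"; returns a dict with "frame" (480x640x3 uint8, blue, green, red), "z_map" (480x640 float32, m along the optical axis (not along the pixel's ray), 0 where there is no reading), "intrinsics" (3x3 intrinsics, pixels), "k1" (the pictures are not rectified: a ray, as slopes to the right and down, at radius r is drawn at 1 + k1 r^2 times it, then the intrinsics apply), "R" (3x3) and "t" (3): a world point X has camera coordinates R X + t. Camera axes: x right, y down, z forward; pixel columns grow to the right and rows downward; lengths in m; the calibration is good to about 2 mm. A picture is of the moment at which its call begins.
- env.hand_in(): hands the job in; it is judged then, once.
Trained networks look in the newest picture that a camera, given by its name, has taken for a name from the list of things; names that differ only in an ending like _2 or _b are one class to them, and where a whole thing is asked for, a point or a joint stands for the part that bears it (a point fixed in the world has none). Each returns a list of dicts, best first, with "score" (0 to 1); they miss things now and then, are a little off and sometimes report something else, mostly with a low value. They report only what shows in the picture. A call takes as long as a camera call.
- env.find_in(camera, name): "position" ([x, y, z] in m, in world coordinates, good to about 4 mm: the middle of the surface that is visible of it).
The state is a dict: "clock": time; "joint_pos": joint angles; "qvel": joint speeds; "tau": joint torques, N m; "tcp_pos": TCP position; "orientation": TCP orientation; "wrist_force": force on the tool from outside, world axes, zero at the start; "ft_torque": the same for the moment, N m; "finger_gap": finger opening in m; "grip_force": force on a finger pad.
Only numpy, scipy, OpenCV 4.12 (cv2) and the standard library are available. Lean on these libraries where they do the work, as an engineer would, in place of code of your own. Each camera call takes 0.05 s, during which the arm holds its last target. There are 200 camera calls.

## Working session

There is one attempt and no reset: what is moved stays moved. The work goes in short steps, Python scripts to look and compute and a tool call to move; the robot and the scene stay as the last step left them, time stands still between calls to the robot, and variables do not carry over. Pictures are saved under pics/ and viewed, at most 10 in all, crops included, and the job is handed in when it is done.

Besides the shell and the picture viewer there is one more tool, called after ">>>" as name([rows], argument=value, ...), one row to a line, values as JSON. carry_out: Moves the arm, as the interface text tells. Its arguments: {"type":"object","properties":{"increments":{"type":"array","items":{"type":"array","items":{"type":"array","items":{"type":"number","minimum":-1,"maximum":1}}}},"jaw":{"type":"number"},"squeeze":{"type":"number"}},"required":["increments"]}

```bash
mkdir -p pics
cat > h.py <<'E'
import numpy as np, cv2
from workcell import env
def cloud(c):
    K=np.array(c["intrinsics"]);z=c["z_map"];v,u=np.mgrid[:480,:640]
    xd=(u-K[0,2])/K[0,0];yd=(v-K[1,2])/K[1,1];x,y=xd.copy(),yd.copy()
    for _ in range(10):
        s=1+c["k1"]*(x*x+y*y);x=xd/s;y=yd/s
    P=np.stack([x*z,y*z,z],-1)-np.array(c["t"])
    W=P@np.array(c["R"]);W[z==0]=np.nan
    return W
E
python3 - <<'E'
from h import *
s=env.get_state();print({k:np.round(v,3).tolist() for k,v in s.items()})
for n in("top","side"):
    c=env.read_camera(n);cv2.imwrite(f"pics/{n}0.png",c["frame"]);np.savez(f"{n}0.npz",W=cloud(c))
    for o in("caddy","knob_grip","lid_edge","lemon_half_1","lemon_1","garlic_1","chopping_board"):
        print(n,o,[(np.round(d["position"],3).tolist(),round(d["score"],2)) for d in env.find_in(n,o)])
E
```

```text
{'clock': 0.0, 'joint_pos': [-1.432, 0.314, 0.045, 1.304, 0.0, 1.431], 'qvel': [-0.001, 0.0, 0.0, 0.001, -0.0, -0.002], 'tau': [-0.001, -48.063, 29.853, 0.02, -0.0, 0.0], 'tcp_pos': [0.158, -0.552, 0.249], 'orientation': [-0.001, 0.99, 0.139, 0.0], 'wrist_force': [0.371, -0.118, -0.225], 'ft_torque': [0.037, 0.039, 0.001], 'grip_force': 0.0, 'finger_gap': 0.085}
top caddy [([0.539, 0.204, 0.139], 0.87)]
top knob_grip [([0.441, 0.222, 0.152], 0.91)]
top lid_edge [([0.581, 0.207, 0.141], 0.64), ([0.54, 0.208, 0.14], 0.5), ([0.442, 0.219, 0.15], 0.34)]
top lemon_half_1 [([0.613, -0.074, 0.054], 0.93), ([0.448, -0.208, 0.049], 0.73)]
top lemon_1 [([0.713, -0.043, 0.072], 0.56)]
top garlic_1 [([0.707, -0.184, 0.06], 0.72)]
top chopping_board [([0.538, -0.125, 0.021], 0.9), ([0.447, -0.206, 0.05], 0.74)]
side caddy [([0.548, 0.247, 0.134], 0.7)]
side knob_grip [([0.44, 0.223, 0.153], 0.92)]
side lid_edge [([0.584, 0.218, 0.141], 0.81)]
side lemon_half_1 [([0.454, -0.198, 0.046], 0.69), ([0.622, -0.061, 0.045], 0.56)]
side lemon_1 [([0.723, -0.033, 0.068], 0.93), ([0.542, -0.105, 0.018], 0.55)]
side garlic_1 [([0.708, -0.177, 0.062], 0.8)]
side chopping_board [([0.543, -0.106, 0.022], 0.92)]
```

View pics/top0.png

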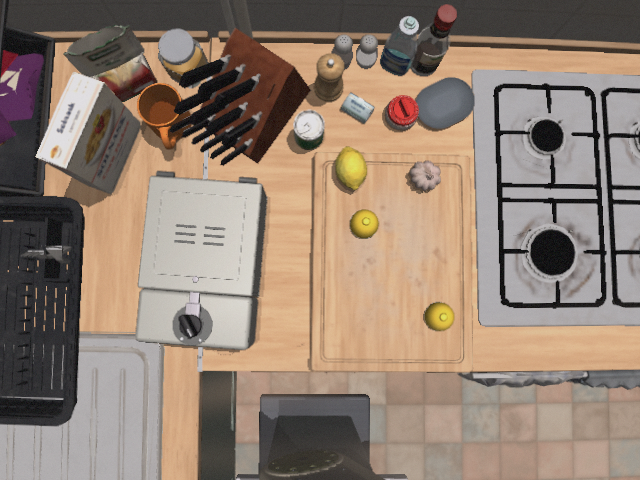

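View pics/side0.png

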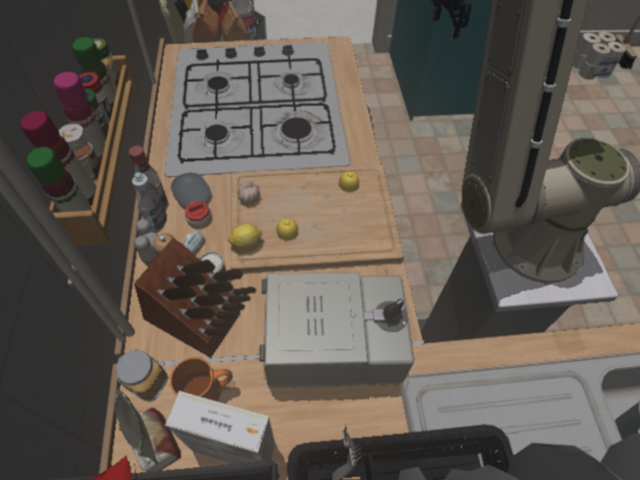

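Run:
```python
from h import *
for n in("top","side"):
    P=np.load(f"{n}0.npz")["W"].reshape(-1,3);P=P[np.isfinite(P[:,2])]
    def box(x0,x1,y0,y1,z0,z1): return P[(P[:,0]>x0)&(P[:,0]<x1)&(P[:,1]>y0)&(P[:,1]<y1)&(P[:,2]>z0)&(P[:,2]<z1)]
    q=box(.3,.75,.05,.36,.12,.146)
    r=cv2.minAreaRect((q[:,:2]*1000).astype(np.float32));print(n,"caddy top",r)
    q=box(.40,.48,.18,.26,.173,.2);print("knob n",len(q),q.max(0) if len(q) else 0)
    if len(q): print("knob",q.mean(0),cv2.minAreaRect((q[:,:2]*1000).astype(np.float32)))
    for cx,cy in((.613,-.074),(.45,-.205)):
        q=box(cx-.045,cx+.045,cy-.045,cy+.045,.028,.07)
        # sphere-ish axis fit: circle fits by height slice
        for a,b in((.028,.04),(.04,.05),(.05,.07)):
            s=q[(q[:,2]>a)&(q[:,2]<b)]
            if len(s)>5:
                A=np.c_[2*s[:,:2],np.ones(len(s))];x=np.linalg.lstsq(A,(s[:,:2]**2).sum(1),rcond=None)[0]
                print(a,len(s),x[:2].round(4),np.sqrt(x[2]+x[0]**2+x[1]**2).round(4),s.min(0).round(3),s.max(0).round(3))
```

```text
top caddy top ((577.3494873046875, 206.966796875), (191.53604125976562, 355.9577941894531), 86.1250228881836)
knob n 191 [0.45175864 0.22990769 0.18363259]
knob [0.43523372 0.21658307 0.17928699] ((435.5276794433594, 217.10105895996094), (37.79540252685547, 12.744342803955078), 29.213361740112305)
0.028 72 [ 0.6171 -0.0752] 0.0251 [ 0.57  -0.102  0.028] [ 0.646 -0.05   0.04 ]
0.04 198 [ 0.6194 -0.0756] 0.0223 [ 0.595 -0.099  0.04 ] [ 0.643 -0.051  0.05 ]
0.05 370 [ 0.6194 -0.0754] 0.0141 [ 0.599 -0.097  0.05 ] [ 0.64  -0.054  0.067]
0.028 85 [ 0.4487 -0.2141] 0.0248 [ 0.424 -0.227  0.028] [ 0.475 -0.189  0.04 ]
0.04 207 [ 0.4486 -0.2147] 0.022 [ 0.426 -0.239  0.04 ] [ 0.473 -0.19   0.05 ]
0.05 365 [ 0.4486 -0.2148] 0.0141 [ 0.43  -0.236  0.05 ] [ 0.468 -0.193  0.067]
side caddy top ((575.2335205078125, 211.03414916992188), (190.8734893798828, 356.25323486328125), 85.94200134277344)
knob n 130 [0.45187663 0.23272415 0.1832752 ]
knob [0.43383667 0.2211208  0.17925988] ((433.9106140136719, 220.11932373046875), (36.297122955322266, 12.419309616088867), 29.474605560302734)
0.028 82 [ 0.6184 -0.0723] 0.025 [ 0.593 -0.078  0.028] [ 0.644 -0.045  0.04 ]
0.04 120 [ 0.6184 -0.0713] 0.0209 [ 0.595 -0.093  0.04 ] [ 0.643 -0.046  0.05 ]
0.05 158 [ 0.6191 -0.0712] 0.0133 [ 0.6   -0.092  0.05 ] [ 0.638 -0.049  0.063]
0.028 80 [ 0.4479 -0.2099] 0.0247 [ 0.423 -0.224  0.028] [ 0.473 -0.183  0.04 ]
0.04 91 [ 0.4481 -0.2091] 0.021 [ 0.424 -0.225  0.04 ] [ 0.472 -0.184  0.05 ]
0.05 134 [ 0.4482 -0.2082] 0.0132 [ 0.429 -0.228  0.05 ] [ 0.466 -0.188  0.064]
```

The top view shows the caddy at px (200,265), its knob at (192,322), and the halves at (364,223) and (440,317). The whole lemon is at (351,168) and the garlic at (425,176). The side view agrees: knob at (393,312), halves at (287,228) and (348,180). Averaging both cameras, the knob is at (0.4345, 0.219), top at 0.18, with its bar at 29.3°. That gives a caddy yaw of about -3.7° and a mouth centre of about (0.581, 0.209).

```bash
cat > g.py <<'E'
import sys
from h import *
from scipy.spatial.transform import Rotation as Ro
def go(x,y,z,yaw):
    s=env.get_state();w,a,b,c=s["orientation"];R=Ro.from_quat([a,b,c,w])
    t=np.radians(yaw);T=Ro.from_matrix(np.array([[np.cos(t),np.sin(t),0],[np.sin(t),-np.cos(t),0],[0,0,-1]]))
    d=R.inv().apply(np.array([x,y,z])-s["tcp_pos"])/.5; r=(R.inv()*T).as_rotvec()/2/np.pi
    X=R.as_matrix()
    print("t",round(s["clock"],2),"j",np.degrees(s["joint_pos"]).round(1),"tcp",np.round(s["tcp_pos"],4),"yaw",np.degrees(np.arctan2(X[1,0],X[0,0])).round(1),"F",np.round(s["wrist_force"],1),"gap",round(s["finger_gap"],4),round(s["grip_force"],1))
    print("ROW",d.round(4).tolist()+r.round(4).tolist(),"mm",np.linalg.norm(d*500).round(1),"rows",np.ceil(max(np.linalg.norm(d)*8,np.degrees(np.linalg.norm(r)*2*np.pi)/10.7)))
if __name__=="__main__": go(*map(float,sys.argv[1:5]))
E
python3 g.py .36 -.33 .27 65
```

```text
t 0.8 j [-82.   17.9   2.6  74.7   0.   82. ] tcp [ 0.1582 -0.5528  0.2503] yaw 16.0 F [-0.8 -0.2 -1.1] gap 0.0853 0.0
ROW [0.5106, -0.3174, -0.0394, 0.0, 0.0, -0.1362] mm 301.3 rows 5.0
```

>>> carry_out([
  [[0.51, -0.317, -0.04, 0, 0, -0.136], [0.51, -0.317, -0.04, 0, 0, -0.136], [0.51, -0.317, -0.04, 0, 0, -0.136], [0.51, -0.317, -0.04, 0, 0, -0.136], [0.51, -0.317, -0.04, 0, 0, -0.136]],
], jaw=0, squeeze=60)

```text
clock: 1.42
tcp_pos: [0.361, -0.3285, 0.2708]
orientation: [0.0, 0.842, 0.539, 0.0]
wrist_force: [0.1, -0.5, 0.9]
finger_gap: 0.0855
grip_force: 0.0
```

```bash
python3 g.py .42 -.05 .27 115
```

```text
t 1.43 j [-51.7   7.9  -7.4  74.7   0.   63.1] tcp [ 0.361  -0.3285  0.2708] yaw 65.2 F [ 0.1 -0.5  0.9] gap 0.0855 0.0
ROW [0.5551, -0.1264, 0.0013, 0.0001, 0.0001, -0.1383] mm 284.6 rows 5.0
```

>>> carry_out([
  [[0.555, -0.126, 0, 0, 0, -0.138], [0.555, -0.126, 0, 0, 0, -0.138], [0.555, -0.126, 0, 0, 0, -0.138], [0.555, -0.126, 0, 0, 0, -0.138], [0.555, -0.126, 0, 0, 0, -0.138]],
])

```text
clock: 2.05
tcp_pos: [0.4203, -0.0496, 0.2707]
orientation: [0.0, 0.537, 0.843, 0.0]
wrist_force: [0.3, -0.7, -0.1]
finger_gap: 0.0854
grip_force: 0.0
```

```bash
python3 g.py .4345 .2188 .27 165
```

```text
t 2.05 j [-17.6   0.7 -15.3  74.    0.   47.3] tcp [ 0.4203 -0.0496  0.2707] yaw 115.0 F [ 0.3 -0.7 -0.1] gap 0.0854 0.0
ROW [0.4744, 0.2528, 0.0013, 0.0001, 0.0001, -0.1388] mm 268.8 rows 5.0
```

>>> carry_out([
  [[0.474, 0.253, 0, 0, 0, -0.139], [0.474, 0.253, 0, 0, 0, -0.139], [0.474, 0.253, 0, 0, 0, -0.139], [0.474, 0.253, 0, 0, 0, -0.139], [0.474, 0.253, 0, 0, 0, -0.139]],
])

```text
clock: 2.68
tcp_pos: [0.4362, 0.2193, 0.2702]
orientation: [0.0, 0.129, 0.992, 0.0]
wrist_force: [-0.5, -0.2, -0.4]
finger_gap: 0.0854
grip_force: 0.0
```

```bash
python3 g.py .4345 .2188 .215 209.3
```

```text
t 2.67 j [17.2  8.  -7.4 74.6  0.  32.1] tcp [0.4362 0.2193 0.2702] yaw 165.2 F [-0.5 -0.2 -0.4] gap 0.0854 0.0
ROW [0.0031, -0.0018, 0.1105, 0.0001, 0.0001, -0.1226] mm 55.3 rows 5.0
```

>>> carry_out([
  [[0.002, -0.001, 0, 0, 0, -0.123], [0.002, -0.001, 0.05, 0, 0, -0.123], [0.002, -0.001, 0.11, 0, 0, -0.123], [0.002, -0.001, 0.11, 0, 0, -0.123], [0.002, -0.001, 0.11, 0, 0, -0.123]],
])

```text
clock: 3.3
tcp_pos: [0.4353, 0.2157, 0.215]
orientation: [-0.0, -0.249, 0.968, -0.0]
wrist_force: [-0.1, -0.6, -0.3]
finger_gap: 0.0856
grip_force: 0.0
```

```bash
python3 g.py .4345 .2188 .174 209.3;python3 - <<'E'
from h import *
c=env.read_camera("side");cv2.imwrite("pics/side1.png",cv2.resize(c["frame"][220:400,280:520],None,fx=2.5,fy=2.5))
E
```

```text
t 3.3 j [ 16.9   8.9 -14.   67.1  -0.  -12. ] tcp [0.4353 0.2157 0.215 ] yaw -151.1 F [-0.1 -0.6 -0.3] gap 0.0856 0.0
ROW [-0.0017, 0.0063, 0.0821, -0.0, -0.0001, -0.0011] mm 41.2 rows 1.0
```

View pics/side1.png

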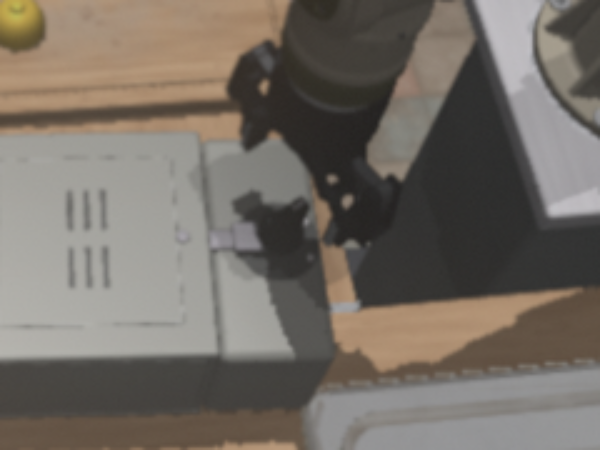

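The fingers, at crop px (255,95) and (355,205), straddle the knob at (280,225) with the closing line across the bar. Lowering.

>>> carry_out([
  [[-0.002, 0.006, 0.03, 0, 0, -0.001], [-0.002, 0.006, 0.06, 0, 0, -0.001], [-0.002, 0.006, 0.082, 0, 0, -0.001], [-0.002, 0.006, 0.082, 0, 0, -0.001]],
])

```text
clock: 3.85
tcp_pos: [0.4339, 0.2185, 0.1728]
orientation: [-0.001, -0.253, 0.968, -0.0]
wrist_force: [0.5, 0.3, 0.4]
finger_gap: 0.0852
grip_force: 0.0
```

```bash
python3 g.py .4345 .2188 .174 209.3
```

```text
t 3.85 j [ 17.3  10.5 -18.3  61.4  -0.  -12. ] tcp [0.4339 0.2185 0.1728] yaw -150.7 F [0.5 0.3 0.4] gap 0.0852 0.0
ROW [-0.0012, -0.0, -0.0023, 0.0001, -0.0004, -0.0001] mm 1.3 rows 1.0
```

Close.

>>> carry_out([
  [[0, 0, -0.002, 0, 0, 0], [0, 0, -0.002, 0, 0, 0], [0, 0, -0.002, 0, 0, 0], [0, 0, -0.002, 0, 0, 0], [0, 0, -0.002, 0, 0, 0]],
], jaw=1, squeeze=40)

```text
clock: 4.47
tcp_pos: [0.435, 0.219, 0.1756]
orientation: [0.0, -0.253, 0.968, 0.0]
wrist_force: [-0.9, 0.1, 2.9]
finger_gap: 0.0113
grip_force: 40.7
```

>>> carry_out([
  [[0, 0, 0, 0, 0, 0], [0, 0, 0, 0, 0, 0], [0, 0, 0, 0, 0, 0]],
])

```text
clock: 4.85
tcp_pos: [0.435, 0.219, 0.1756]
orientation: [0.0, -0.253, 0.967, 0.0]
wrist_force: [-2.1, 0.4, 5.7]
finger_gap: 0.0115
grip_force: 41.2
```

>>> carry_out([
  [[0, 0, 0, 0, 0, 0.02], [0, 0, 0, 0, 0, 0.04], [0, 0, 0, 0, 0, 0.06], [0, 0, 0, 0, 0, 0.08], [0, 0, 0, 0, 0, 0.1]],
])

```text
clock: 5.48
tcp_pos: [0.435, 0.2189, 0.1756]
orientation: [0.0, 0.06, 0.998, 0.0]
wrist_force: [-1.9, 0.8, 4.7]
finger_gap: 0.0114
grip_force: 41.2
```

```bash
python3 g.py .435 .219 .1756 143.4
```

```text
t 5.47 j [ 17.3  10.4 -18.   61.6  -0.   24.2] tcp [0.435  0.2189 0.1756] yaw 173.1 F [-1.9  0.8  4.7] gap 0.0114 41.2
ROW [-0.0, 0.0002, -0.0, 0.0, 0.0001, 0.0824] mm 0.1 rows 3.0
```

>>> carry_out([
  [[0, 0, 0, 0, 0, 0.02], [0, 0, 0, 0, 0, 0.045], [0, 0, 0, 0, 0, 0.07], [0, 0, 0, 0, 0, 0.085], [0, 0, 0, 0, 0, 0.085]],
])

```text
clock: 6.1
tcp_pos: [0.4349, 0.2189, 0.1756]
orientation: [0.0, 0.32, 0.948, 0.0]
wrist_force: [-2.0, 0.7, 5.2]
finger_gap: 0.011
grip_force: 41.3
```

Run:
```python
from h import *
s=env.get_state();print(s["ft_torque"],s["wrist_force"],s["orientation"])
c=env.read_camera("side");cv2.imwrite("pics/side2.png",cv2.resize(c["frame"][180:420,240:520],None,fx=2,fy=2))
```

```text
[0.12621658 0.42483194 0.32614265] [-2.02102499  0.66381981  5.17602023] [1.93340534e-04 3.19749695e-01 9.47502029e-01 1.33659602e-05]
```

View pics/side2.png

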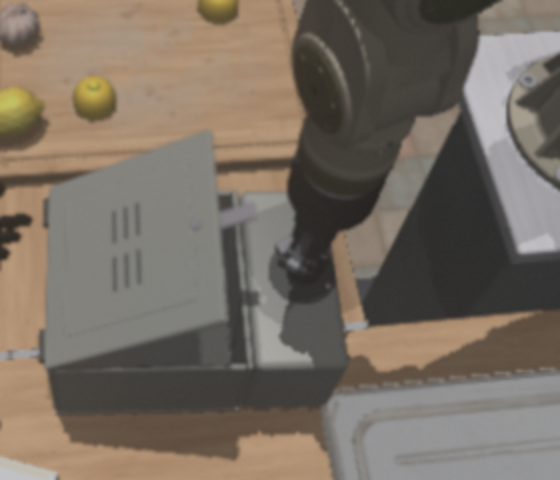

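The lid is already up, with its front edge at about px (215,240), and the reaction torque of 0.33 N m shows the knob is on its stop. I'll hold briefly, then release and lift away towards the robot.

>>> carry_out([
  [[0, 0, 0, 0, 0, 0], [0, 0, 0, 0, 0, 0], [0, 0, 0, 0, 0, 0]],
])

```text
clock: 6.52
tcp_pos: [0.435, 0.2188, 0.1756]
orientation: [0.0, 0.319, 0.948, 0.0]
wrist_force: [-2.2, -0.0, 5.4]
finger_gap: 0.0112
grip_force: 41.3
```

>>> carry_out([
  [[0, 0, 0, 0, 0, 0], [0, 0, 0, 0, 0, 0], [0, 0, 0, 0, 0, 0], [0, 0, 0, 0, 0, 0], [0, 0, 0, 0, 0, 0]],
], jaw=0)

```text
clock: 7.15
tcp_pos: [0.4349, 0.2187, 0.1752]
orientation: [0.0, 0.32, 0.947, -0.0]
wrist_force: [-0.5, 0.1, 1.3]
finger_gap: 0.0854
grip_force: 0.0
```

>>> carry_out([
  [[0, 0, -0.06, 0, 0, 0], [0, 0, -0.14, 0, 0, 0], [0, 0, -0.2, 0, 0, 0], [0, 0, -0.2, 0, 0, 0]],
])

```text
clock: 7.65
tcp_pos: [0.4363, 0.2192, 0.2777]
orientation: [0.002, 0.32, 0.947, 0.001]
wrist_force: [0.2, 0.4, -0.1]
finger_gap: 0.0855
grip_force: 0.0
```

```bash
python3 g.py .44 -.05 .275 143
python3 - <<'E'
from h import *
c=env.read_camera("top");W=cloud(c);cv2.imwrite("pics/top3.png",c["frame"])
for o in("lid_edge","caddy","lemon_half_1"): print(o,[(np.round(d["position"],3).tolist(),round(d["score"],2)) for d in env.find_in("top",o)])
E
```

```text
t 7.65 j [17.3  7.7 -6.7 75.4 -0.  54.6] tcp [0.4363 0.2192 0.2777] yaw 142.7 F [ 0.2  0.4 -0.1] gap 0.0855 0.0
ROW [-0.3322, -0.4238, 0.0047, 0.0006, 0.0005, -0.0009] mm 269.3 rows 5.0
lid_edge [([0.7, 0.195, 0.254], 0.86)]
caddy [([0.616, 0.204, 0.128], 0.95)]
lemon_half_1 [([0.614, -0.071, 0.054], 0.98), ([0.448, -0.206, 0.048], 0.87)]
```

View pics/top3.png

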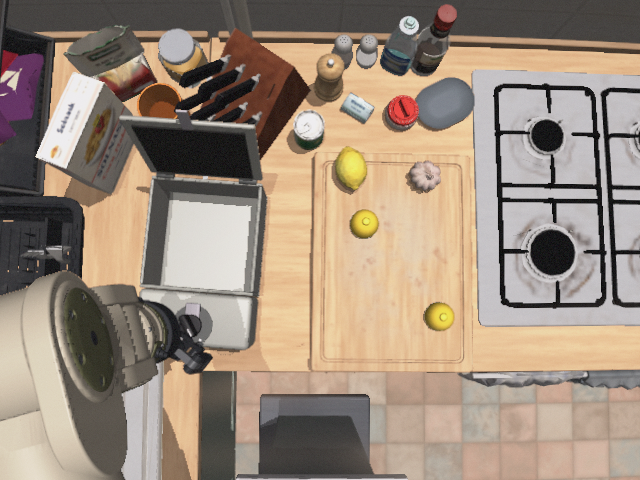

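The lid stands open at px (192,148), and the knob is home with its finger pointing at the hinge (193,308). The open bin is at (205,235). The halves haven't moved. Next is the near half.

>>> carry_out([
  [[-0.332, -0.424, 0.005, 0, 0, 0], [-0.332, -0.424, 0.005, 0, 0, 0], [-0.332, -0.424, 0.005, 0, 0, 0], [-0.332, -0.424, 0.005, 0, 0, 0], [-0.332, -0.424, 0.005, 0, 0, 0]],
])

```text
clock: 8.48
tcp_pos: [0.4376, -0.0534, 0.2714]
orientation: [-0.001, 0.322, 0.947, -0.0]
wrist_force: [0.0, 0.7, 0.0]
finger_gap: 0.0855
grip_force: 0.0
```

```bash
python3 g.py .4483 -.212 .12 175
```

```text
t 8.47 j [-17.4   2.8 -13.   74.3  -0.   20.2] tcp [ 0.4376 -0.0534  0.2714] yaw 142.4 F [0.  0.7 0. ] gap 0.0855 0.0
ROW [-0.2108, -0.238, 0.3028, -0.0001, -0.0003, -0.0905] mm 219.5 rows 4.0
```

>>> carry_out([
  [[-0.211, -0.238, 0.303, 0, 0, -0.0905], [-0.211, -0.238, 0.303, 0, 0, -0.0905], [-0.211, -0.238, 0.303, 0, 0, -0.0905], [-0.211, -0.238, 0.303, 0, 0, -0.0905], [-0.211, -0.238, 0.303, 0, 0, -0.0905]],
])

```text
clock: 9.1
tcp_pos: [0.4482, -0.2092, 0.1182]
orientation: [-0.003, 0.043, 0.999, 0.002]
wrist_force: [0.3, 0.5, 0.0]
finger_gap: 0.0854
grip_force: 0.0
```

```bash
python3 g.py .4483 -.212 .045 175
```

```text
t 9.1 j [-34.3  14.2 -21.9  54.3  -0.  -29.4] tcp [ 0.4482 -0.2092  0.1182] yaw 175.1 F [0.3 0.5 0. ] gap 0.0854 0.0
ROW [-0.0016, -0.006, 0.1463, 0.0005, -0.0009, 0.0003] mm 73.2 rows 2.0
```

>>> carry_out([
  [[0, -0.003, 0.06, 0, 0, 0], [0, -0.003, 0.11, 0, 0, 0], [0, -0.003, 0.14, 0, 0, 0], [0, -0.003, 0.146, 0, 0, 0], [0, -0.003, 0.146, 0, 0, 0]],
])

```text
clock: 9.72
tcp_pos: [0.4505, -0.2104, 0.0489]
orientation: [0.0, 0.041, 0.999, -0.0]
wrist_force: [-0.0, 0.5, 0.4]
finger_gap: 0.0852
grip_force: 0.0
```

```bash
python3 g.py .4483 -.212 .043 175
```

```text
t 9.72 j [-34.3  18.5 -27.2  44.3   0.  -29.6] tcp [ 0.4505 -0.2104  0.0489] yaw 175.3 F [-0.   0.5  0.4] gap 0.0852 0.0
ROW [0.0042, -0.0035, 0.0118, -0.0001, 0.0001, 0.0008] mm 6.5 rows 1.0
```

>>> carry_out([
  [[0.003, -0.002, 0.01, 0, 0, 0], [0.003, -0.002, 0.01, 0, 0, 0], [0.003, -0.002, 0.01, 0, 0, 0]],
])

```text
clock: 10.1
tcp_pos: [0.4486, -0.2116, 0.0435]
orientation: [0.0, 0.041, 0.999, -0.0]
wrist_force: [-0.2, -0.7, -0.2]
finger_gap: 0.0852
grip_force: 0.0
```

>>> carry_out([
  [[0, 0, 0, 0, 0, 0], [0, 0, 0, 0, 0, 0], [0, 0, 0, 0, 0, 0], [0, 0, 0, 0, 0, 0], [0, 0, 0, 0, 0, 0]],
], jaw=1, squeeze=25)

```text
clock: 10.72
tcp_pos: [0.4486, -0.2115, 0.0437]
orientation: [0.0, 0.041, 0.999, -0.0]
wrist_force: [-1.4, 0.8, 5.7]
finger_gap: 0.0504
grip_force: 26.0
```

>>> carry_out([
  [[0, 0, 0, 0, 0, 0], [0, 0, -0.03, 0, 0, 0], [0, 0, -0.12, 0, 0, 0], [0, 0, -0.24, 0, 0, 0], [0, 0, -0.36, 0, 0, 0]],
])

```text
clock: 11.35
tcp_pos: [0.4482, -0.2112, 0.2257]
orientation: [0.0, 0.041, 0.999, -0.0]
wrist_force: [0.7, -1.0, 0.4]
finger_gap: 0.0505
grip_force: 26.4
```

```bash
python3 g.py .45 .05 .24 143
python3 - <<'E'
from h import *
c=env.read_camera("side");cv2.imwrite("pics/side4.png",c["frame"][60:300,160:480])
E
```

```text
t 11.35 j [-34.5   9.7 -11.6  68.7  -0.  -29.8] tcp [ 0.4482 -0.2112  0.2257] yaw 175.3 F [ 0.7 -1.   0.4] gap 0.0505 26.4
ROW [0.0395, 0.5209, -0.0287, -0.0, 0.0, 0.0896] mm 261.6 rows 5.0
```

View pics/side4.png

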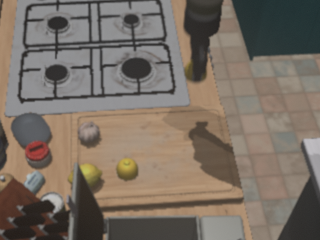

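The half is held: it shows yellow between the fingers at (190,70), with a gap of 50 mm. Carrying it to the bin.

>>> carry_out([
  [[-0.1, 0.54, -0.04, 0, 0, 0], [-0.1, 0.54, -0.04, 0, 0, 0], [-0.1, 0.54, -0.04, 0, 0, 0], [-0.1, 0.54, -0.04, 0, 0, 0], [-0.1, 0.54, -0.04, 0, 0, 0]],
])

```text
clock: 12.02
tcp_pos: [0.521, 0.0567, 0.244]
orientation: [0.001, 0.039, 0.999, 0.0]
wrist_force: [0.4, 0.3, -0.2]
finger_gap: 0.0505
grip_force: 26.4
```

```bash
python3 g.py .572 .232 .24 176
```

```text
t 12.03 j [-2.6 12.3 -5.7 71.9  0.   1.9] tcp [0.521  0.0567 0.244 ] yaw 175.5 F [ 0.4  0.3 -0.2] gap 0.0505 26.4
ROW [-0.0741, 0.3575, 0.0083, 0.0001, 0.0002, -0.0014] mm 182.6 rows 3.0
```

>>> carry_out([
  [[-0.074, 0.3575, 0.008, 0, 0, 0], [-0.074, 0.3575, 0.008, 0, 0, 0], [-0.074, 0.3575, 0.008, 0, 0, 0], [-0.074, 0.3575, 0.008, 0, 0, 0], [-0.074, 0.3575, 0.008, 0, 0, 0]],
])

```text
clock: 12.65
tcp_pos: [0.5718, 0.2286, 0.2391]
orientation: [-0.0, 0.041, 0.999, -0.0]
wrist_force: [-0.2, -0.0, 0.1]
finger_gap: 0.0507
grip_force: 26.5
```

```bash
python3 g.py .572 .232 .10 176
```

```text
t 12.65 j [14.3 22.8  8.  75.3 -0.  19. ] tcp [0.5718 0.2286 0.2391] yaw 175.3 F [-0.2 -0.   0.1] gap 0.0507 26.5
ROW [-0.0001, 0.0071, 0.2783, -0.0001, -0.0001, -0.0019] mm 139.2 rows 3.0
```

>>> carry_out([
  [[0, 0, 0.08, 0, 0, 0], [0, 0, 0.16, 0, 0, 0], [0, 0, 0.24, 0, 0, 0], [0, 0, 0.278, 0, 0, 0], [0, 0, 0.278, 0, 0, 0]],
])

```text
clock: 13.28
tcp_pos: [0.5708, 0.2265, 0.099]
orientation: [-0.002, 0.042, 0.999, -0.001]
wrist_force: [0.1, -0.4, -0.2]
finger_gap: 0.0508
grip_force: 26.4
```

>>> carry_out([
  [[0, 0, 0, 0, 0, 0], [0, 0, 0, 0, 0, 0], [0, 0, 0, 0, 0, 0], [0, 0, 0, 0, 0, 0], [0, 0, 0, 0, 0, 0]],
], jaw=0.4)

```text
clock: 13.9
tcp_pos: [0.5722, 0.2288, 0.1004]
orientation: [0.0, 0.041, 0.999, -0.0]
wrist_force: [0.4, -0.0, 0.1]
finger_gap: 0.0513
grip_force: 9.7
```

>>> carry_out([
  [[0, 0, -0.08, 0, 0, 0], [0, 0, -0.18, 0, 0, 0], [0, 0, -0.28, 0, 0, 0], [0, 0, -0.28, 0, 0, 0]],
])

```text
clock: 14.4
tcp_pos: [0.5746, 0.2294, 0.2454]
orientation: [0.004, 0.041, 0.999, 0.001]
wrist_force: [-0.5, -0.1, -0.6]
finger_gap: 0.0511
grip_force: 9.7
```

```bash
python3 g.py .56 .0 .23 180
```

```text
t 14.4 j [14.3 22.6  8.6 75.5 -0.  19.1] tcp [0.5746 0.2294 0.2454] yaw 175.3 F [-0.5 -0.1 -0.6] gap 0.0511 9.7
ROW [-0.0084, -0.4598, 0.0296, 0.0004, 0.0014, -0.0131] mm 230.4 rows 4.0
```

Jaw 0.4 comes to 51 mm, so the half is still held. I'll go back down and open wider.

>>> carry_out([
  [[0, 0, 0.08, 0, 0, 0], [0, 0, 0.16, 0, 0, 0], [0, 0, 0.24, 0, 0, 0], [0, 0, 0.28, 0, 0, 0], [0, 0, 0.28, 0, 0, 0]],
])

```text
clock: 15.02
tcp_pos: [0.5699, 0.2281, 0.0972]
orientation: [-0.003, 0.041, 0.999, -0.001]
wrist_force: [-0.0, -0.4, -0.4]
finger_gap: 0.0513
grip_force: 9.7
```

>>> carry_out([
  [[0, 0, 0, 0, 0, 0], [0, 0, 0, 0, 0, 0], [0, 0, 0, 0, 0, 0], [0, 0, 0, 0, 0, 0]],
], jaw=0.1)

```text
clock: 15.52
tcp_pos: [0.5726, 0.2287, 0.1009]
orientation: [0.001, 0.041, 0.999, 0.0]
wrist_force: [-0.2, -0.7, -0.2]
finger_gap: 0.077
grip_force: 0.0
```

>>> carry_out([
  [[0, 0, -0.08, 0, 0, 0], [0, 0, -0.18, 0, 0, 0], [0, 0, -0.28, 0, 0, 0], [0, 0, -0.28, 0, 0, 0]],
])

```text
clock: 16.02
tcp_pos: [0.5747, 0.2293, 0.2457]
orientation: [0.005, 0.041, 0.999, 0.001]
wrist_force: [0.1, 0.2, -0.2]
finger_gap: 0.077
grip_force: 0.0
```

```bash
python3 g.py .56 .0 .23 185
```

```text
t 16.02 j [14.3 22.5  8.6 75.5 -0.  19.1] tcp [0.5747 0.2293 0.2457] yaw 175.3 F [ 0.1  0.2 -0.2] gap 0.077 0.0
ROW [-0.0083, -0.4596, 0.0301, 0.0004, 0.0015, -0.027] mm 230.3 rows 4.0
```

>>> carry_out([
  [[-0.008, -0.46, 0.02, 0, 0, -0.02], [-0.008, -0.46, 0.02, 0, 0, -0.035], [-0.008, -0.46, 0.02, 0, 0, -0.05], [-0.008, -0.46, 0.02, 0, 0, -0.06], [-0.008, -0.46, 0.02, 0, 0, -0.06]],
], jaw=0)

```text
clock: 16.65
tcp_pos: [0.5565, -0.0037, 0.2292]
orientation: [-0.001, -0.144, 0.99, -0.0]
wrist_force: [0.3, 1.1, 0.3]
finger_gap: 0.0852
grip_force: 0.0
```

```bash
python3 g.py .6185 -.0735 .13 197
python3 - <<'E'
from h import *
c=env.read_camera("top");cv2.imwrite("pics/top5.png",c["frame"][100:400,100:500])
for o in("lemon_half_1","lemon_1","garlic_1"): print(o,[(np.round(d["position"],3).tolist(),round(d["score"],2)) for d in env.find_in("top",o)])
E
```

```text
t 16.65 j [ -8.6  16.3  -2.5  71.2  -0.  -25.2] tcp [ 0.5565 -0.0037  0.2292] yaw -163.4 F [0.3 1.1 0.3] gap 0.0852 0.0
ROW [-0.0792, -0.1692, 0.1983, 0.0, -0.0002, -0.0011] mm 136.2 rows 3.0
lemon_half_1 [([0.57, 0.226, 0.04], 0.81), ([0.703, -0.202, 0.058], 0.45), ([0.604, 0.21, 0.127], 0.33)]
lemon_1 []
garlic_1 [([0.705, -0.202, 0.06], 0.73)]
```

View pics/top5.png

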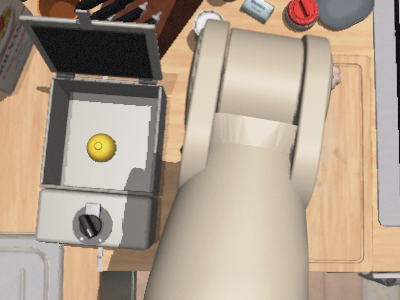

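The first half lies in the bin at crop px (101,148), and the lid is open. Next, the far half.

>>> carry_out([
  [[-0.079, -0.169, 0.198, 0, 0, 0], [-0.079, -0.169, 0.198, 0, 0, 0], [-0.079, -0.169, 0.198, 0, 0, 0], [-0.079, -0.169, 0.198, 0, 0, 0], [-0.079, -0.169, 0.198, 0, 0, 0]],
])

```text
clock: 17.48
tcp_pos: [0.6199, -0.069, 0.133]
orientation: [0.001, -0.148, 0.989, -0.0]
wrist_force: [0.1, 0.3, 0.2]
finger_gap: 0.0857
grip_force: 0.0
```

```bash
python3 g.py .6185 -.0735 .0435 197
```

```text
t 17.48 j [-13.7  26.4  -1.6  61.9   0.  -30.7] tcp [ 0.6199 -0.069   0.133 ] yaw -163.0 F [0.1 0.3 0.2] gap 0.0857 0.0
ROW [0.0057, -0.0076, 0.1789, -0.0001, 0.0003, -0.0001] mm 89.6 rows 2.0
```

>>> carry_out([
  [[0.005, -0.007, 0.05, 0, 0, 0], [0.005, -0.007, 0.1, 0, 0, 0], [0.005, -0.007, 0.15, 0, 0, 0], [0.005, -0.007, 0.17, 0, 0, 0], [0.005, -0.007, 0.17, 0, 0, 0]],
])

```text
clock: 18.1
tcp_pos: [0.6182, -0.0738, 0.0471]
orientation: [0.0, -0.147, 0.989, -0.0]
wrist_force: [-0.1, -0.0, 0.3]
finger_gap: 0.0852
grip_force: 0.0
```

```bash
python3 g.py .6185 -.0735 .0435 197
```

```text
t 18.1 j [-14.2  30.4  -8.2  51.4   0.  -31.1] tcp [ 0.6182 -0.0738  0.0471] yaw -163.1 F [-0.1 -0.   0.3] gap 0.0852 0.0
ROW [-0.0007, 0.0003, 0.0071, -0.0, 0.0001, -0.0002] mm 3.6 rows 1.0
```

>>> carry_out([
  [[0, 0, 0.007, 0, 0, 0], [0, 0, 0.007, 0, 0, 0]],
])

```text
clock: 18.35
tcp_pos: [0.6187, -0.0744, 0.0436]
orientation: [0.001, -0.147, 0.989, -0.0]
wrist_force: [-0.3, -0.2, 0.2]
finger_gap: 0.086
grip_force: 0.0
```

>>> carry_out([
  [[0, 0, 0, 0, 0, 0], [0, 0, 0, 0, 0, 0], [0, 0, 0, 0, 0, 0], [0, 0, 0, 0, 0, 0], [0, 0, 0, 0, 0, 0]],
], jaw=1)

```text
clock: 18.98
tcp_pos: [0.6184, -0.0745, 0.0434]
orientation: [0.0, -0.147, 0.989, -0.0]
wrist_force: [-1.6, -0.7, 5.3]
finger_gap: 0.0509
grip_force: 26.3
```

>>> carry_out([
  [[0, 0, 0, 0, 0, 0], [0, 0, -0.03, 0, 0, 0], [0, 0, -0.14, 0, 0, 0], [0, 0, -0.26, 0, 0, 0], [0, 0, -0.38, 0, 0, 0]],
])

```text
clock: 19.6
tcp_pos: [0.6179, -0.0743, 0.2352]
orientation: [0.0, -0.147, 0.989, -0.0]
wrist_force: [0.6, -0.5, -0.3]
finger_gap: 0.0505
grip_force: 26.3
```

```bash
python3 g.py .585 .192 .24 176
```

```text
t 19.6 j [-14.2  23.5   8.6  75.1  -0.  -31.1] tcp [ 0.6179 -0.0743  0.2352] yaw -163.1 F [ 0.6 -0.5 -0.3] gap 0.0505 26.3
ROW [-0.0916, 0.5288, -0.0098, -0.0, 0.0, 0.058] mm 268.4 rows 5.0
```

>>> carry_out([
  [[-0.082, 0.526, -0.02, 0, 0, 0.058], [-0.082, 0.526, -0.02, 0, 0, 0.058], [-0.082, 0.526, -0.02, 0, 0, 0.058], [-0.082, 0.526, -0.02, 0, 0, 0.058], [-0.082, 0.526, -0.02, 0, 0, 0.058]],
])

```text
clock: 20.23
tcp_pos: [0.5801, 0.1926, 0.2436]
orientation: [0.0, 0.033, 0.999, 0.0]
wrist_force: [0.5, -0.5, -0.6]
finger_gap: 0.0504
grip_force: 26.3
```

>>> carry_out([
  [[0, 0, 0, 0, 0, 0], [0, 0, 0, 0, 0, 0]],
])

```text
clock: 20.48
tcp_pos: [0.5814, 0.1881, 0.2428]
orientation: [-0.0, 0.036, 0.999, -0.0]
wrist_force: [-0.9, -0.3, -0.3]
finger_gap: 0.0507
grip_force: 26.3
```

```bash
python3 g.py .59 .190 .105 176
```

```text
t 20.48 j [10.4 22.2  7.6 75.5 -0.  14.5] tcp [0.5814 0.1881 0.2428] yaw 175.9 F [-0.9 -0.3 -0.3] gap 0.0507 26.3
ROW [-0.017, 0.0052, 0.2756, -0.0001, 0.0, -0.0002] mm 138.1 rows 3.0
```

>>> carry_out([
  [[-0.017, 0.005, 0.06, 0, 0, 0], [-0.017, 0.005, 0.14, 0, 0, 0], [-0.017, 0.005, 0.22, 0, 0, 0], [-0.017, 0.005, 0.276, 0, 0, 0], [-0.017, 0.005, 0.276, 0, 0, 0]],
])

```text
clock: 21.1
tcp_pos: [0.5882, 0.1888, 0.1022]
orientation: [-0.003, 0.036, 0.999, -0.001]
wrist_force: [-0.1, -1.0, 0.4]
finger_gap: 0.0504
grip_force: 26.3
```

>>> carry_out([
  [[0, 0, 0, 0, 0, 0], [0, 0, 0, 0, 0, 0], [0, 0, 0, 0, 0, 0], [0, 0, 0, 0, 0, 0]],
], jaw=0.1)

```text
clock: 21.6
tcp_pos: [0.5901, 0.1913, 0.1055]
orientation: [0.001, 0.035, 0.999, 0.0]
wrist_force: [-0.3, -0.1, 0.4]
finger_gap: 0.0768
grip_force: 0.0
```

>>> carry_out([
  [[0, 0, -0.08, 0, 0, 0], [0, 0, -0.18, 0, 0, 0], [0, 0, -0.28, 0, 0, 0], [0, 0, -0.28, 0, 0, 0]],
])

```text
clock: 22.1
tcp_pos: [0.5921, 0.1918, 0.2502]
orientation: [0.005, 0.035, 0.999, 0.001]
wrist_force: [0.1, 0.1, 0.2]
finger_gap: 0.0767
grip_force: 0.0
```

>>> carry_out([
  [[0.1, -0.5, 0, 0, 0, 0], [0.1, -0.5, 0, 0, 0, 0], [0.1, -0.5, 0, 0, 0, 0], [0.1, -0.5, 0, 0, 0, 0], [0.1, -0.5, 0, 0, 0, 0]],
])

```text
clock: 22.72
tcp_pos: [0.521, -0.058, 0.244]
orientation: [-0.001, 0.038, 0.999, -0.0]
wrist_force: [0.5, 0.8, -0.3]
finger_gap: 0.0768
grip_force: 0.0
```

```bash
python3 g.py .45 -.1 .24 176
python3 - <<'E'
from h import *
c=env.read_camera("top");cv2.imwrite("pics/top6.png",c["frame"][100:400,100:500])
for o in("lemon_half_1","lid_edge","knob_grip"): print(o,[(np.round(d["position"],3).tolist(),round(d["score"],2)) for d in env.find_in("top",o)])
E
```

```text
t 22.73 j [-15.1  12.5  -5.5  72.1  -0.  -10.8] tcp [ 0.521 -0.058  0.244] yaw 175.7 F [ 0.5  0.8 -0.3] gap 0.0768 0.0
ROW [0.1352, -0.0945, 0.0082, -0.0001, -0.0002, -0.0009] mm 82.6 rows 2.0
lemon_half_1 [([0.567, 0.224, 0.04], 0.93), ([0.589, 0.187, 0.052], 0.77)]
lid_edge [([0.702, 0.197, 0.257], 0.73)]
knob_grip [([0.44, 0.22, 0.154], 0.82)]
```

View pics/top6.png

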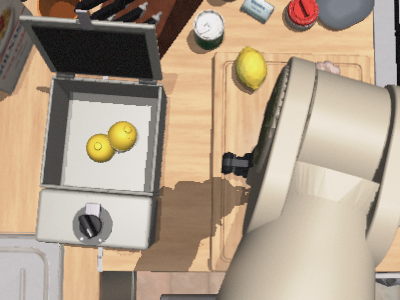

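Both halves are in the bin at (101,148) and (123,136). The lid is open, the knob is home (92,212), and the whole lemon hasn't moved (251,68). Handing in.

>>> carry_out([
  [[0, 0, 0, 0, 0, 0], [0, 0, 0, 0, 0, 0], [0, 0, 0, 0, 0, 0], [0, 0, 0, 0, 0, 0]],
])

```text
clock: 23.42
tcp_pos: [0.5225, -0.0544, 0.2448]
orientation: [0.0, 0.035, 0.999, -0.0]
wrist_force: [-0.0, -0.5, -0.1]
finger_gap: 0.0768
grip_force: 0.0
```

```bash
python3 -c "
from workcell import env
print(env.hand_in())"
```

```text
the job is handed in; nothing more can be done
None
```

I handed the job in at about 23 s (limit 72 s). In the last picture both lemon halves are in the caddy, the lid is open and the knob is home, and the whole lemon and garlic were left untouched. The hand-in returned no verdict.

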